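# Pin the swing tray to its hinge post

### The job

Push the knuckle of the loose grey tray fully home in the throat between the two blue knuckles of the hinge post, then take the red-handled hinge pin from its wooden stand and push it down through all three knuckles until its flange sits flush on the top knuckle. Work by feel: never push on the post with more than about 20 N. Leave the pin and the tray released, and do not disturb the ink pad, the label roll or the glue stick.

Things in the scene. Friction and masses are not known exactly. Their poses are not given: they have to be found in the camera images.
- post: Hinge post fixed to the desk: dark steel plate 92 (x) x 110 (y) x 4 mm with a blue knuckle head. Origin: centre of the plate's underside, on the desk; z up. The throat opens to the post's -x: the tray goes in along +x. The head, square to the plate, is clamped in slots and NOT measured: its bore axis is anywhere in x = -14 to +14 mm, y = -9 to +9 mm of this frame.
- head_top (a point): Middle of the area where the bore axis may be (post x = 0, y = 0), at the flat top of the upper knuckle, z = 52 mm; fixed to the plate, so it does NOT follow the head. Two blue blocks 52 x 52 mm, from 20 mm before (-x) to 32 mm behind the bore axis: lower knuckle z = 4 to 20 mm, upper z = 38 to 52 mm; vertical bores of 12 mm, 1 mm chamfers.
- throat (a point): Same x, y as head_top, z = 29 mm: the throat, the 18 mm gap (3.5 mm play over and under the tray knuckle). Its back is a V (upright faces at 45 degrees, 23 mm to either side). A tray knuckle that touches both faces is in line with the bores, so the tray then shows where the bores are. The V catches a knuckle up to 10 mm off sideways if it is free to slide sideways.
- stop (a point): Same x, y as head_top, z = 15 mm: start height of a white nylon friction stop inside the lower bore (the stop itself is on the bore axis). It gives way downward only under about 6 N and stays down, so the pin stands about 10 mm proud until it is pressed home; its own weight is not enough.
- tray: Loose grey tray 90 (x) x 110 (y) mm, 0.24-0.39 kg, flat on the desk; origin: centre of its underside. Rims 22 mm high, +x wall 35 mm, floor 5 mm thick. Grip: black upright rib in the middle, 12 mm thick (x), 60 mm long (y), top at z = 62 mm. A 20 mm wide bar leads from the +x wall to a round knuckle of 16 mm outer radius. Its underside glides on the desk (friction 0.2).
- tray_eye (a point): Centre of the vertical 12 mm bore of the tray's aluminium knuckle (z = 23.5 to 34.5 mm): 110 mm ahead (+x) of the tray's origin, 29 mm above the desk; axes as the tray's.
- hinge_pin: Upright pin in a stand, 60 g. Origin: on its axis, underside of its flange. Below: steel shank 10 mm diameter, 47.5 mm long, the last 3 mm tapering to 8.6 mm. Above: flange 24 mm diameter, 5 mm thick, then a red grip tab 24 mm (pin's x) x 12 mm (pin's y), 5 to 38 mm above the origin; grip it across the 12 mm. Home: origin 52 mm above the desk, on the bore axis.
- pin_stand: Wooden block 56 x 56 x 55 mm, fixed to the desk, with a 13 mm vertical through hole in which the pin stands, flange on the block's top. Origin: centre of its underside.
- ink_pad: Bystander: closed red ink pad, about 60 x 90 x 15 mm, loose; origin: centre of its underside.
- label_roll: Bystander: tan roll of tape lying flat, about 98 mm diameter, 25 mm high, loose; origin: centre of its underside.
- glue_stick: Bystander: pale yellow glue stick standing upright, 25 mm diameter, 91 mm high, loose; origin: centre of its underside.
There are look-alikes about, which are no part of the job. Leave any green, orange or turquoise look-alike of the post alone.

How it is judged:
On the way:
1. the tray's knuckle is in the throat of the post while the pin is still away from it (x of tray_eye in the frame of post between -0.018 and 0.018 m and y of tray_eye in the frame of post between -0.013 and 0.013 m and horizontal distance between hinge_pin and tray_eye above 0.03 m), for 0.2 s.
At the end, for the whole second after the job is handed in: The pin stands upright (within 5 degrees) through post and tray knuckles, its axis within 3.5 mm of the tray bore's middle, its flange within 2.5 mm of flush on the upper knuckle (origin 52 mm above the desk); the tray lies flat; both at rest and released (z of hinge_pin in the frame of post between 0.0495 and 0.0545 m and x of hinge_pin in the frame of post between -0.018 and 0.018 m and y of hinge_pin in the frame of post between -0.013 and 0.013 m and horizontal distance between hinge_pin and tray_eye below 0.0035 m and angle between hinge_pin's own z axis and vertical below 0.09 rad and angle between tray's own z axis and vertical below 0.05 rad and height (world z) of tray below 0.004 m and linear speed of each of hinge_pin, tray below 0.01 m/s); the robot touches nothing.
It fails at once if the hinge post (plate and knuckles) is pushed with more than 30 N (contact force between post and anything else above 30 N).
It fails at once if the ink pad is shifted by more than 20 mm or tipped (distance of ink_pad from where it was at the start of the episode above 0.02 m or angle between ink_pad's own z axis and vertical above 0.3 rad).
It fails at once if the label roll is shifted by more than 20 mm or tipped (distance of label_roll from where it was at the start of the episode above 0.02 m or angle between label_roll's own z axis and vertical above 0.3 rad).
It fails at once if the glue stick is shifted by more than 20 mm or tipped (distance of glue_stick from where it was at the start of the episode above 0.02 m or angle between glue_stick's own z axis and vertical above 0.3 rad).
It also fails if it takes over 72 s, if anything falls off the work surface, if the arm or the gripper's body presses on something with over 40 N, if the wrist force passes 120 N, or if a joint passes its speed limit or range.

### The arm

A 6-joint arm with a two-finger parallel gripper is mounted at the origin on a cart in front of the work surface, level with it; the furniture and walls round the work are solid. World frame = base frame: x ahead of the robot, y to its left, z up, the work surface at z = 0. Lengths are in m, angles in rad, forces in N, time in s.
With the tool pointing down it reaches from about 0.375 to 0.925 m from the base axis. Payload 5.7 kg.
Tool frame: the origin (TCP) lies at the very end of the fingers, on their centre line; the grasp point (between the pads) lies 19 mm behind it; z points along the fingers, y is the line along which they close (so a half turn about z gives the same grasp; the last joint's range is limited). The gripper opens to 88 mm and grips with 3 to 60 N. Pads are 20 mm wide; open, the fingers measure 115 mm over their backs; the gripper's body (75 mm by 178 mm) begins 61 mm behind the grasp point.
Start: joints at [-1.46, 0.359, 1.51, -0, 1.272, -0.115], TCP at [0.134, -0.585, 0.223] pointing down, gripper open.
Joint ranges: [-2.97, 2.97], [-1.01, 2.36], [0.21, 2.38], [-0.96, 4.11], [0.2, 2.71], [-2.98, 2.98]. Speed limits (rad/s): [2.39, 2.39, 3.14, 3.14, 3.14, 3.14].

### API

Orientations are given as a rotation vector (axis times angle).
In Python, from cell import * gives the robot as it stands.
- The arm moves only by the tool jog_arm, never from a script. Its argument "steps" is a list of rows, each an object with "turn": the turn, a rotation vector about the tool's x, y, z in degrees, a list of three; "linear": the shift along the tool's x, y, z in m, a list of three; "fingers": the finger opening in m, from 0 to 0.0878. In form: [{"turn": [rx, ry, rz], "linear": [dx, dy, dz], "fingers": fingers}, ...]. A call has 1 to 12 rows; each row is the pose to reach, as a shift and turn from the pose commanded when the call began, along the tool's axes at that moment; what a row does not reach only later rows make up. A row lasts 1/12 s, in which the tool goes at most 41.7 mm and 7.16 degrees, less where a joint would pass 70% of its speed; a pose out of reach is approached as far as the arm can. A call with a gripper value outside its range is refused whole. The fingers move at their own pace and stop on an object; the grip force is fixed at half the most. Time passes only in rows, so rows that repeat a pose let the fingers close. It gives the time, the measured TCP pose, the force, the opening and the grip force at its end, in the units of the state.
- read_state(): the state, without advancing time (a new reading comes with each control period).
- camera(name): name is "side" or "top" or "wrist"; returns a dict with "pixels" (420x560x3 uint8, red, green, blue), "depth" (420x560 float32, m along the optical axis (not along the pixel's ray), 0 where there is no reading), "fx", "fy", "cx", "cy" (pixels), "camera_from_world" (4x4, takes a point from world to camera coordinates); the wrist camera has in their place "mount" (4x4, takes a point from camera to tool coordinates, whose origin is the TCP and whose axes are the flange's). Camera axes: x right, y down, z forward; pixel columns grow to the right and rows downward; lengths in m; the calibration is good to about 2 mm. The wrist camera is an equidistant fisheye: a pixel r from the principal point sees the ray r / f radians off the axis. A picture is of the moment at which its call begins: read the wrist's pose just before it.
- close_job(): hands the job in; it is judged then, once.
The state is a dict: "t": time; "q": joint angles; "joint_velocities": joint speeds; "joint_efforts": joint torques, N m; "ee_pos": TCP position; "orientation": TCP orientation; "force": force on the tool from outside, world axes, zero at the start; "moment": the same for the moment, N m; "opening": finger opening in m; "gripper_force": force on a finger pad.
Only numpy, scipy, OpenCV 4.12 (cv2) and the standard library are available. Lean on these libraries where they do the work, as an engineer would, in place of code of your own. Each camera call takes 0.05 s, during which the arm holds its last target. There are 200 camera calls.

## Working session

There is one attempt and no reset: what is moved stays moved. The work goes in short steps, Python scripts to look and compute and a tool call to move; the robot and the scene stay as the last step left them, time stands still between calls to the robot, and variables do not carry over. Pictures are saved under pics/ and viewed, at most 10 in all, crops included, and the job is handed in when it is done.

Besides the shell and the picture viewer there is one more tool, called after "Request:" as a command line: name --argument value ..., lists and objects as JSON in quotes. jog_arm: Moves the arm, as the interface text tells. Its arguments: {"type":"object","properties":{"steps":{"type":"array","items":{"type":"object","properties":{"turn":{"type":"array","items":{"type":"number"}},"linear":{"type":"array","items":{"type":"number"}},"fingers":{"type":"number"}}}}},"required":["steps"]}

```bash
mkdir -p pics; cat > h.py <<'E'
from cell import *
import numpy as np, cv2
def w2c(c,p):
    q=c["camera_from_world"]@np.r_[p,1]; return np.array([c["fx"]*q[0]/q[2]+c["cx"],c["fy"]*q[1]/q[2]+c["cy"]])
def cloud(c):
    d=c["depth"].astype(float); v,u=np.indices(d.shape)
    P=np.stack([(u-c["cx"])*d/c["fx"],(v-c["cy"])*d/c["fy"],d,np.ones_like(d)],-1)
    W=P@np.linalg.inv(c["camera_from_world"]).T
    W[d==0]=np.nan; return W[...,:3]
def ray(c,u,v,z):
    M=np.linalg.inv(c["camera_from_world"]); d=M[:3,:3]@[(u-c["cx"])/c["fx"],(v-c["cy"])/c["fy"],1]; o=M[:3,3]
    return o+d*(z-o[2])/d[2]
def save(n,im,s=1): cv2.imwrite("pics/"+n,cv2.resize(im[...,::-1],None,fx=s,fy=s))
E
python3 - <<'E'
from h import *
import pickle
print(read_state())
for n in("top","side"):
    c=camera(n); save(n+"0.png",c["pixels"],1.4); pickle.dump(c,open(n+".pkl","wb")); print(n,c["fx"],np.linalg.inv(c["camera_from_world"]).round(3).tolist())
E
```

```text
{'t': 0.0, 'q': array([-1.46010970e+00,  3.59487709e-01,  1.51140573e+00,  3.55930890e-05,
        1.27248439e+00, -1.15115529e-01]), 'joint_velocities': array([-9.77348061e-04, -6.19565902e-05, -1.15335586e-03,  7.75911069e-04,
       -6.47586387e-04, -8.52545309e-04]), 'joint_efforts': array([-1.16059837e-04, -5.15372121e+01, -2.70731950e+01,  6.72998582e-02,
        3.50237265e-02, -1.37806155e-04]), 'ee_pos': array([ 0.13425459, -0.58409922,  0.22183004]), 'orientation': array([-3.11981965e+00, -3.53718684e-01, -5.96011365e-05]), 'force': array([ 0.74664604, -0.13812498, -0.06121021]), 'moment': array([ 0.01618906, -0.07140771,  0.00406961]), 'gripper_force': 0.0, 'opening': 0.08720473163740657}
top 520.5343582414718 [[0.024, -0.996, 0.082, 0.39], [-1.0, -0.025, -0.004, 0.037], [0.006, -0.082, -0.997, 1.639], [0.0, 0.0, 0.0, 1.0]]
side 510.9330300605083 [[0.903, -0.128, 0.411, 0.026], [-0.43, -0.309, 0.848, -1.007], [0.018, -0.942, -0.334, 0.478], [0.0, 0.0, 0.0, 1.0]]
```

View pics/top0.png

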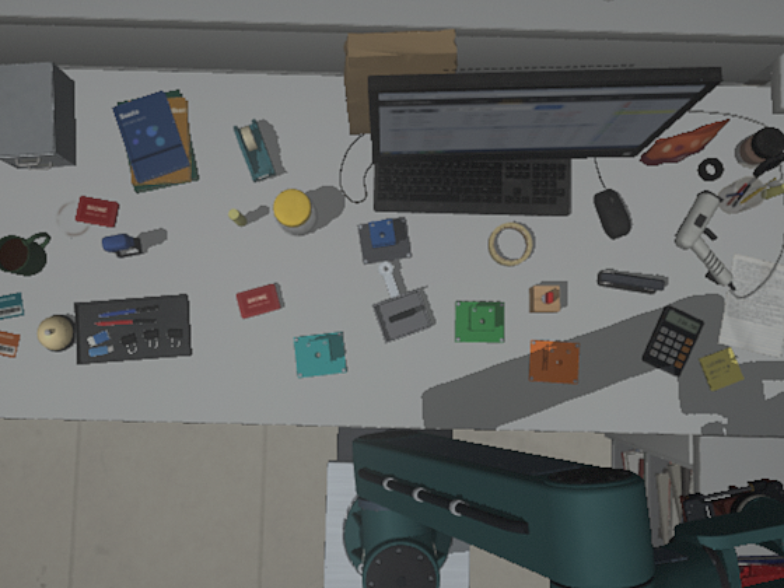

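View pics/side0.png

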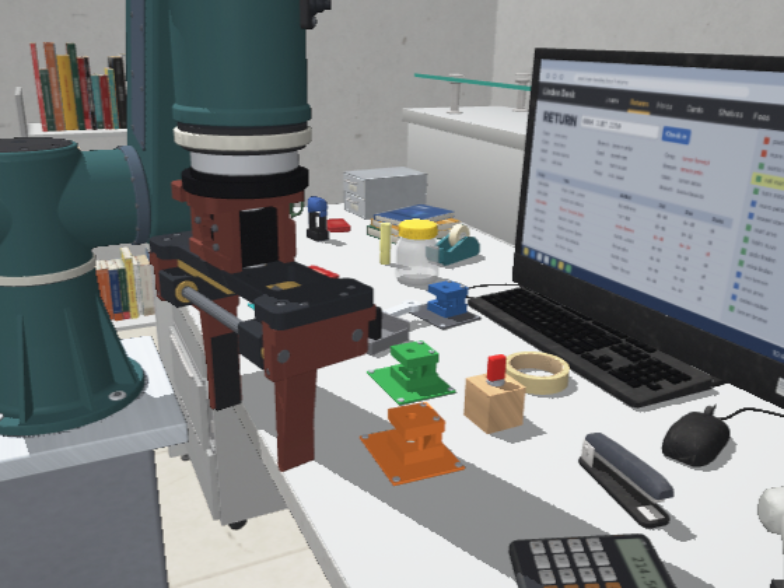

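The top view at 784 px shows:
- **Blue post:** (384,238). Its look-alikes are green (480,322), orange (554,362) and turquoise (320,355).
- **Tray:** (405,313), with its knuckle at (387,268).
- **Pin:** red, on the wooden stand at (546,297). Other red things are the ink pads at (260,300) and (97,210).
- **Label roll:** (511,244).
- **Glue stick:** (237,215).

I choose the blue post, the grey tray and the wooden stand.

```bash
python3 - <<'E'
from h import *
import pickle
c=pickle.load(open("top.pkl","rb")); W=cloud(c); im=c["pixels"]; hsv=cv2.cvtColor(im,cv2.COLOR_RGB2HSV)
v,u=np.indices(W.shape[:2])
def box(a,b,cc,d): return (u>a/1.4)&(u<b/1.4)&(v>cc/1.4)&(v<d/1.4)
def rep(n,m,z=None):
    P=W[m]; P=P[np.isfinite(P[:,0])]
    uv=np.stack([u[m],v[m]],1).astype(np.float32)
    h=np.median(P[:,2]) if z is None else z
    Q=np.array([ray(c,a,b,h)[:2] for a,b in uv]).astype(np.float32)
    r=cv2.minAreaRect(Q*1000); print(n,len(Q),"z",np.percentile(P[:,2],[5,50,95]).round(4),"rect mm",np.round(r[0],1),np.round(r[1],1),round(r[2],1),"mean",(Q.mean(0)*1000).round(1))
h,s,V=hsv[...,0],hsv[...,1],hsv[...,2]
b=box(350,425,205,270)
print("zfloor",np.nanmedian(W[box(440,480,270,295)][:,2]))
blue=b&(h>100)&(h<125)&(s>140)
rep("blue top",blue&(W[...,2]>.045))
rep("plate+head",b&(V<110)&((s<60)|(s>140)),.004)
t=box(360,445,255,350)
rep("rib",t&(W[...,2]>.05)); rep("rims",t&(W[...,2]>.015)&(W[...,2]<.03)); 
rep("tray all",t&(W[...,2]>.004)&(v>285/1.4),.022)
rep("knuckle",t&(v<278/1.4)&(W[...,2]>.03))
k=box(525,570,278,318)
rep("tab",k&(W[...,2]>.08)); rep("tabred",k&((h<6)|(h>174))&(s>170),.09); rep("stand",k&(W[...,2]>.045)&(W[...,2]<.07)&(h>6)&(h<25),.055)
rep("roll",box(480,540,215,270)&(W[...,2]>.015)); rep("glue",box(222,252,203,228)&(W[...,2]>.06)); rep("jar",box(270,320,185,240)&(W[...,2]>.06))
cr=np.zeros((1,1)); save("crop1.png",np.hstack([im[140:250,235:330],im[190:240,370:420].repeat(1,0) if 0 else im[160:270,340:435]]),4)
E
```

```text
zfloor -0.0008965178106009608
blue top 8 z [0.0483 0.0515 0.0547] rect mm [681.   54.4] [46.4  8.5] 87.6 mean [680.3  53.8]
plate+head 906 z [-0.0028  0.0047  0.0164] rect mm [654.1  30.3] [144.1 152.7] 1.5 mean [654.1  35. ]
rib 79 z [0.0551 0.0611 0.0672] rect mm [475.3   1.3] [12.  59.4] 21.1 mean [475.3   1.1]
rims 145 z [0.0164 0.0226 0.0295] rect mm [513.3  15.2] [170.2 109.6] 20.7 mean [478.8   1.8]
tray all 932 z [0.0043 0.0086 0.0606] rect mm [ 4.714e+02 -3.000e-01] [143.1 183.8] 1.4 mean [477.7   0.9]
knuckle 79 z [0.0304 0.0346 0.0399] rect mm [576.7  39.7] [34.3 27.9] 1.4 mean [575.7  38.4]
tab 38 z [0.084  0.0884 0.0962] rect mm [ 519.  -313.2] [21.2 12. ] 0.4 mean [ 519.4 -313.2]
tabred 10 z [0.0841 0.0883 0.0956] rect mm [ 520.4 -311.4] [18.  3.] 0.4 mean [ 520.4 -311.1]
stand 268 z [0.0486 0.0545 0.061 ] rect mm [ 518.6 -311.7] [52.1 56. ] 1.4 mean [ 517.8 -311.6]
roll 310 z [0.0177 0.0238 0.0299] rect mm [ 642.6 -238.5] [92.9 96.6] 46.2 mean [ 642.8 -238.9]
glue 70 z [0.0649 0.088  0.0952] rect mm [678.9 366.2] [30.3 21.2] 46.6 mean [679.1 366.2]
jar 747 z [0.0708 0.1194 0.1266] rect mm [686.8 234.6] [92.9 85.7] 1.9 mean [686.4 235.4]
```

View pics/crop1.png

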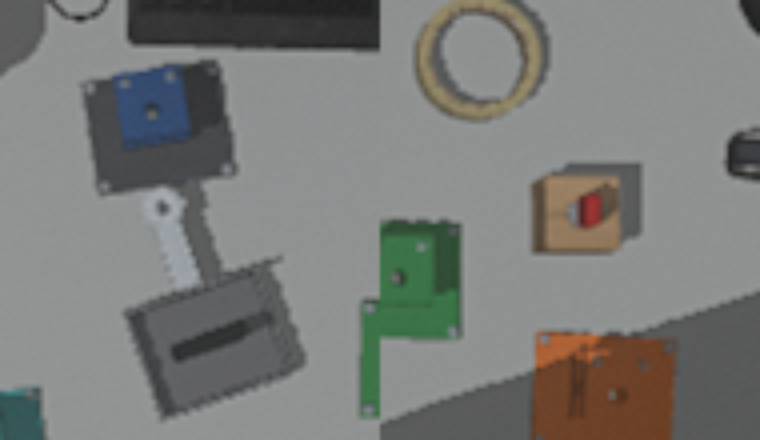

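The crop confirms the choice. The blue head has its bore at crop (152,111), the plate rivets are at (88,85), (212,66), (232,172) and (103,190), the tray knuckle is at (162,207), and the red tab on the stand is at (588,209).

```bash
python3 - <<'E'
from h import *
import pickle
c=pickle.load(open("top.pkl","rb"));im=c["pixels"]; hsv=cv2.cvtColor(im,cv2.COLOR_RGB2HSV)
f=lambda x,y,z,o=235,p=140: ray(c,o+x/4-.5,p+y/4-.5,z)[:2]*1000
R=np.array([f(*q,4e-3) for q in[(88,85),(212,66),(232,172),(103,190)]]); ctr=R.mean(0)
d=(R[0]-R[1]+R[3]-R[2]); e=(R[0]-R[3]+R[1]-R[2])
print("rivets",R.round(1).tolist(),"ctr",ctr,"yaw",np.degrees([np.arctan2(-d[0],d[1]),np.arctan2(e[1],e[0])]),"span",np.hypot(*d)/2,np.hypot(*e)/2)
b=f(152,111,.052); k=f(162,207,.0345); print("bore",b,"knuckle",k)
m=((hsv[...,0]>100)&(hsv[...,0]<128)&(hsv[...,1]>120)).astype(np.uint8); m[:, :255]=0; m[:,300:]=0; m[:150]=0; m[185:]=0
cn=max(cv2.findContours(m,0,1)[0],key=cv2.contourArea)[:,0]
Q=np.array([ray(c,*q,.052)[:2]*1000 for q in cn],np.float32); print("head",cv2.minAreaRect(Q))
y=np.radians(8.5); Rm=np.array([[np.cos(y),np.sin(y)],[-np.sin(y),np.cos(y)]])
print("bore in post",Rm@(b-ctr),"knuckle in post",Rm@(k-ctr))
# side camera: bore, pin tab, rib
s=pickle.load(open("side.pkl","rb"));W=cloud(s);i=s["pixels"];hs=cv2.cvtColor(i,cv2.COLOR_RGB2HSV);v,u=np.indices(i.shape[:2])
t=((hs[...,0]<6)|(hs[...,0]>174))&(hs[...,1]>180)&(u>480/1.4)&(u<510/1.4)&(v>350/1.4)&(v<385/1.4)
P=W[t];print("tab side",np.nanmedian(P,0),P[:,2].min(),P[:,2].max(),P[:,:2].min(0),P[:,:2].max(0),len(P))
bl=(hs[...,0]>100)&(hs[...,0]<128)&(hs[...,1]>120)&(u>420/1.4)&(u<475/1.4)&(v>270/1.4)&(v<325/1.4)
P=W[bl&(W[...,2]>.049)];print("head top side",np.nanmedian(P,0),cv2.minAreaRect((P[:,:2]*1000).astype(np.float32)))
E
```

```text
rivets [[680.1, 102.6], [697.9, 4.5], [613.4, -13.3], [596.5, 88.4]] ctr [646.95447824  45.54158643] yaw [ 9.857504   10.76905161] span 101.34144677295029 85.53881252688868
bore [652.57923088  50.8309543 ] knuckle [580.50730226  41.32671956]
head ((656.0903930664062, 51.097206115722656), (54.958160400390625, 48.820377349853516), 9.430562019348145)
bore in post [6.34478794 4.39987735] knuckle in post [-66.3403081    5.65294776]
tab side [ 0.51477718 -0.31749523  0.07869339] 0.061804082364085966 0.09440616939698043 [ 0.50566943 -0.32199362] [ 0.52919577 -0.30765259] 200
head top side [0.65349983 0.04939535 0.05154318] ((655.5054321289062, 49.32575225830078), (53.28767395019531, 53.68031692504883), 7.128726005554199)
```

Request:
jog_arm --steps '[{"turn":[0,0,-98],"linear":[0.4637,-0.4947,0.07],"fingers":0.05},{"turn":[0,0,-98],"linear":[0.4637,-0.4947,0.07],"fingers":0.05},{"turn":[0,0,-98],"linear":[0.4637,-0.4947,0.07],"fingers":0.05},{"turn":[0,0,-98],"linear":[0.4637,-0.4947,0.07],"fingers":0.05},{"turn":[0,0,-98],"linear":[0.4637,-0.4947,0.07],"fingers":0.05},{"turn":[0,0,-98],"linear":[0.4637,-0.4947,0.07],"fingers":0.05},{"turn":[0,0,-98],"linear":[0.4637,-0.4947,0.07],"fingers":0.05},{"turn":[0,0,-98],"linear":[0.4637,-0.4947,0.07],"fingers":0.05},{"turn":[0,0,-98],"linear":[0.4637,-0.4947,0.07],"fingers":0.05},{"turn":[0,0,-98],"linear":[0.4637,-0.4947,0.07],"fingers":0.05},{"turn":[0,0,-98],"linear":[0.4637,-0.4947,0.07],"fingers":0.05},{"turn":[0,0,-98],"linear":[0.4637,-0.4947,0.07],"fingers":0.05}]'

```text
t: 1.1
ee_pos: [0.3849, -0.1529, 0.1711]
orientation: [-2.036, -2.393, -0.0]
force: [0.7, -0.1, 0.6]
opening: 0.0497
gripper_force: 0.0
```

```bash
cat >> h.py <<'E'
from scipy.spatial.transform import Rotation as Ro
def to(x,y,psi,z):
    s=read_state(); R=Ro.from_rotvec(s["orientation"]).as_matrix(); p=s["ee_pos"]; q=np.radians(psi)
    T=np.array([[np.cos(q),np.sin(q),0],[np.sin(q),-np.cos(q),0],[0,0,-1]])
    print("t",round(s["t"],2),"at",(p*1000).round(1),"psi",np.degrees(np.arctan2(R[1,0],R[0,0])).round(2),"F",s["force"].round(1),"open",round(s["opening"],4),
      "-> lin",(R.T@(np.array([x,y,z])/1000-p)).round(4).tolist(),"turn",Ro.from_matrix(R.T@T).as_rotvec(degrees=True).round(2).tolist())
E
python3 -c "
from h import *
to(475,1,111,130)"
```

```text
t 1.1 at [ 384.9 -152.9  171.1] psi 99.21 F [ 0.7 -0.1  0.6] open 0.0497 -> lin [0.1375, 0.1135, 0.0412] turn [0.01, -0.0, -11.79]
```

Request:
jog_arm --steps '[{"turn":[0,0,-11.8],"linear":[0.1375,0.1135,0.0412]},{"turn":[0,0,-11.8],"linear":[0.1375,0.1135,0.0412]},{"turn":[0,0,-11.8],"linear":[0.1375,0.1135,0.0412]},{"turn":[0,0,-11.8],"linear":[0.1375,0.1135,0.0412]},{"turn":[0,0,-11.8],"linear":[0.1375,0.1135,0.0412]},{"turn":[0,0,-11.8],"linear":[0.1375,0.1135,0.0412]},{"turn":[0,0,-11.8],"linear":[0.1375,0.1135,0.0412]},{"turn":[0,0,-11.8],"linear":[0.1375,0.1135,0.0412]}]'

```text
schema error: expected keys turn, linear, fingers
```

```bash
python3 -c "
from h import *
to(475,1,111,30)
c=camera('wrist'); save('w1.png',c['pixels'],1.4); print({k:c[k] for k in('fx','cx','cy','mount')})"
```

```text
t 1.1 at [ 384.9 -152.9  171.1] psi 99.21 F [ 0.7 -0.1  0.6] open 0.0497 -> lin [0.1375, 0.1135, 0.1412] turn [0.01, -0.0, -11.79]
{'fx': 325.19226210127806, 'cx': 283.9710756162046, 'cy': 213.32178147514466, 'mount': array([[ 1.52170176e-04, -9.68921106e-01, -2.47369901e-01,
         6.70256615e-02],
       [ 9.99999964e-01,  2.01746890e-04, -1.75068386e-04,
        -1.27013886e-03],
       [ 2.19533563e-04, -2.47369865e-01,  9.68921102e-01,
        -1.61117969e-01],
       [ 0.00000000e+00,  0.00000000e+00,  0.00000000e+00,
         1.00000000e+00]])}
```

View pics/w1.png

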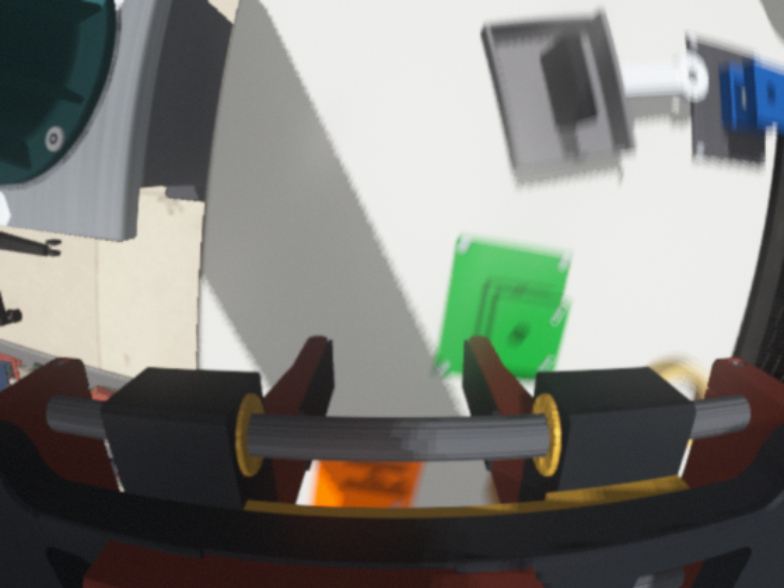

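The wrist view was taken before the move because the call was refused. It shows the tray at (560,90), its knuckle at (692,77) and the blue head at (755,95). I'll repeat the move with all keys.

Request:
jog_arm --steps '[{"turn":[0,0,-11.8],"linear":[0.1375,0.1135,0.0412],"fingers":0.05},{"turn":[0,0,-11.8],"linear":[0.1375,0.1135,0.0412],"fingers":0.05},{"turn":[0,0,-11.8],"linear":[0.1375,0.1135,0.0412],"fingers":0.05},{"turn":[0,0,-11.8],"linear":[0.1375,0.1135,0.0412],"fingers":0.05},{"turn":[0,0,-11.8],"linear":[0.1375,0.1135,0.0412],"fingers":0.05},{"turn":[0,0,-11.8],"linear":[0.1375,0.1135,0.0412],"fingers":0.05},{"turn":[0,0,-11.8],"linear":[0.1375,0.1135,0.0412],"fingers":0.05},{"turn":[0,0,-11.8],"linear":[0.1375,0.1135,0.0412],"fingers":0.05}]'

```text
t: 1.82
ee_pos: [0.4747, -0.0023, 0.1301]
orientation: [-1.786, -2.583, 0.001]
force: [0.0, 0.2, 0.3]
opening: 0.0499
gripper_force: 0.0
```

```bash
cat >> h.py <<'E'
def wray(c,s,u,v,z):
    "wrist pixel -> world on plane z (mm)"
    d=np.array([u-c["cx"],v-c["cy"]]); r=np.hypot(*d); a=r/c["fx"]; k=np.r_[d/r*np.sin(a),np.cos(a)]
    R=Ro.from_rotvec(s["orientation"]).as_matrix(); o=R@c["mount"][:3,3]+s["ee_pos"]; k=R@c["mount"][:3,:3]@k
    return (o+k*(z-o[2])/k[2])*1000
E
python3 -c "
from h import *
to(475,1,111,30)
import pickle
s=read_state(); c=camera('wrist'); pickle.dump((c,s),open('w2.pkl','wb')); save('w2.png',c['pixels'],1.4)"
```

```text
t 1.82 at [474.7  -2.3 130.1] psi 110.68 F [0.  0.2 0.3] open 0.0499 -> lin [0.0029, 0.0015, 0.1] turn [-0.06, -0.01, -0.32]
```

View pics/w2.png

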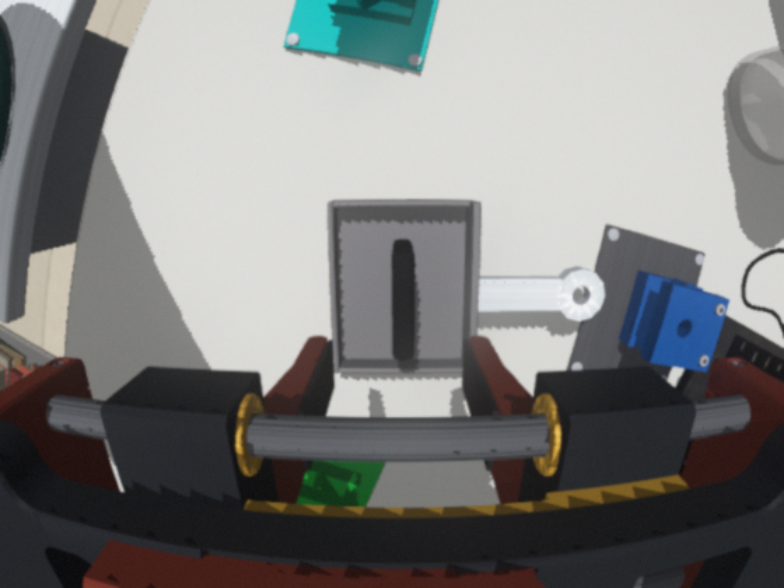

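The rib is at (402,300) and square to the fingers. The knuckle hole is at (581,294), the head bore at (685,326), and the plate rivets at (614,234), (700,258) and (577,368).

```bash
python3 -c "
from h import *
import pickle
c,s=pickle.load(open('w2.pkl','rb'))
f=lambda u,v,z: wray(c,s,u/1.4,v/1.4,z)[:2]
r=[f(614,234,.004),f(700,258,.004),f(577,368,.004)]
print('rivets',np.round(r,1).tolist(),'ctr',(r[1]+r[2])/2,'yaw',np.degrees([np.arctan2(*(r[1]-r[0])[::-1]),np.arctan2((r[2]-r[0])[0],-(r[2]-r[0])[1])]))
print('bore',f(685,326,.052),'eye',f(581,294,.0345),'rib ends',f(402,240,.062),f(402,358,.062))
h=[f(661,341,.052)]
print('head corners',[f(*q,.052).round(1).tolist() for q in [(673,277),(727,297),(710,372),(654,356)]])"
```

```text
rivets [[597.6, 86.5], [676.2, 101.1], [614.9, -10.9]] ctr [645.54001223  45.07042269] yaw [10.52171676 10.0852186 ]
bore [649.4977251   51.19229771] eye [576.96676602  41.44482691] rib ends [461.60271505  34.90940686] [484.25314166 -24.6467727 ]
head corners [[623.8, 75.4], [674.3, 81.1], [690.5, 30.4], [636.5, 25.5]]
```

Request:
jog_arm --steps '[{"turn":[0,0,0],"linear":[0.004,0.0015,0.03],"fingers":0.05},{"turn":[0,0,0],"linear":[0.004,0.0015,0.06],"fingers":0.05},{"turn":[0,0,0],"linear":[0.004,0.0015,0.085],"fingers":0.05},{"turn":[0,0,0],"linear":[0.004,0.0015,0.102],"fingers":0.05},{"turn":[0,0,0],"linear":[0.004,0.0015,0.102],"fingers":0.05},{"turn":[0,0,0],"linear":[0.004,0.0015,0.102],"fingers":0.01},{"turn":[0,0,0],"linear":[0.004,0.0015,0.102],"fingers":0.01},{"turn":[0,0,0],"linear":[0.004,0.0015,0.102],"fingers":0.01},{"turn":[0,0,0],"linear":[0.004,0.0015,0.102],"fingers":0.01},{"turn":[0,0,0],"linear":[0.004,0.0015,0.102],"fingers":0.01},{"turn":[0,0,0],"linear":[0.004,0.0015,0.102],"fingers":0.01}]'

```text
t: 2.78
ee_pos: [0.476, 0.0027, 0.0288]
orientation: [1.786, 2.583, 0.001]
force: [-0.7, 0.4, -0.8]
opening: 0.0134
gripper_force: 0.0
```

```bash
python3 -c "
from h import *
to(493,23.2,100,28)"
```

```text
t 2.78 at [476.    2.7  28.8] psi 110.69 F [-0.7  0.4 -0.8] open 0.0134 -> lin [0.0132, 0.0232, 0.0009] turn [0.07, 0.03, 10.69]
```

Request:
jog_arm --steps '[{"turn":[0,0,0],"linear":[0,0,0],"fingers":0.01},{"turn":[0,0,0],"linear":[0,0,0],"fingers":0.01},{"turn":[0,0,0],"linear":[0,0,0],"fingers":0.01},{"turn":[0,0,2.5],"linear":[0.003,0.005,0],"fingers":0.01},{"turn":[0,0,5],"linear":[0.006,0.011,0],"fingers":0.01},{"turn":[0,0,8],"linear":[0.01,0.017,0],"fingers":0.01},{"turn":[0,0,10.7],"linear":[0.0132,0.0232,0],"fingers":0.01},{"turn":[0,0,10.7],"linear":[0.0132,0.0232,0],"fingers":0.01},{"turn":[0,0,10.7],"linear":[0.0132,0.0232,0],"fingers":0.01}]'

```text
t: 3.53
ee_pos: [0.4933, 0.0238, 0.0287]
orientation: [2.019, 2.406, 0.002]
force: [0.3, 2.5, 6.3]
opening: 0.0115
gripper_force: 30.0
```

```bash
python3 - <<'E'
from h import *
import pickle
to(493,23.2,100,28)
s=read_state(); c=camera('wrist'); t=camera('top'); pickle.dump((c,s,t),open('w3.pkl','wb')); save('w3.png',c['pixels'],1.4)
E
```

```text
t 3.53 at [493.3  23.8  28.7] psi 100.0 F [0.3 2.5 6.3] open 0.0115 -> lin [-0.0006, -0.0005, 0.0007] turn [0.09, -0.01, -0.0]
```

View pics/w3.png

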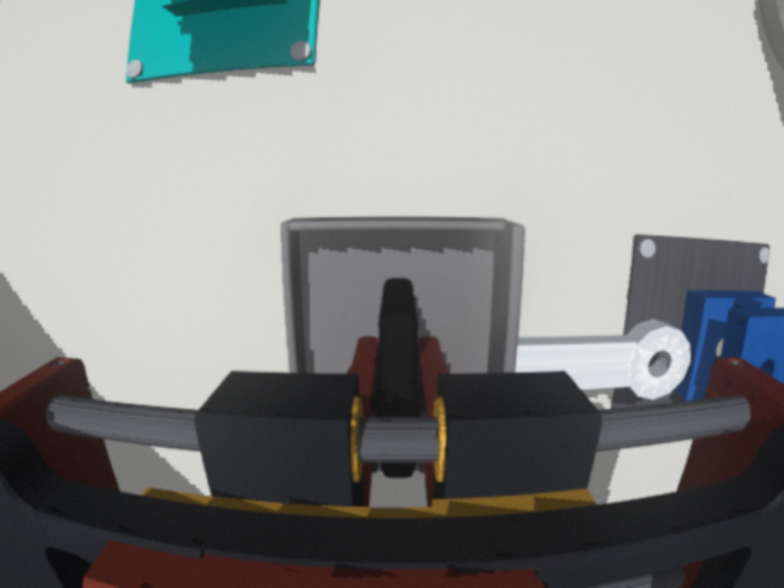

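The rib is gripped. The knuckle eye is at (660,362), the head bore is just visible near (769,368), and a plate rivet is at (648,248).

```bash
python3 - <<'E'
from h import *
import pickle
c,s,t=pickle.load(open('w3.pkl','rb'))
f=lambda u,v,z: wray(c,s,u/1.4,v/1.4,z)[:2]
e=f(660,362,.0345);b=f(769,368,.052);o=s['ee_pos'][:2]*1000
print(e,b,f(648,248,.004),f(765,255,.004)); print('tray dir',np.degrees(np.arctan2(*(e-o)[::-1])),np.hypot(*(e-o)))
y=np.radians(10);R=np.array([[np.cos(y),np.sin(y)],[-np.sin(y),np.cos(y)]])
print('bore-eye in post frame',R@(b-e))
im=t['pixels'];W=cloud(t);v,u=np.indices(W.shape[:2])
E
```

```text
[599.95451685  42.67762588] [650.89831441  52.31104372] [597.45828983  86.35203502] [676.85795901 100.34399755]
tray dir 10.0297457282692 108.2591430419512
bore-eye in post frame [51.84267226  0.64076696]
```

Request:
jog_arm --steps '[{"turn":[0,0,0],"linear":[0.0006,0.006,0],"fingers":0.01},{"turn":[0,0,0],"linear":[0.0006,0.014,0],"fingers":0.01},{"turn":[0,0,0],"linear":[0.0006,0.022,0],"fingers":0.01},{"turn":[0,0,0],"linear":[0.0006,0.03,0],"fingers":0.01},{"turn":[0,0,0],"linear":[0.0006,0.036,0],"fingers":0.01},{"turn":[0,0,0],"linear":[0.0006,0.041,0],"fingers":0.01},{"turn":[0,0,0],"linear":[0.0006,0.044,0],"fingers":0.01},{"turn":[0,0,0],"linear":[0.0006,0.044,0],"fingers":0.01},{"turn":[0,0,0],"linear":[0.0006,0.044,0],"fingers":0.01},{"turn":[0,0,0],"linear":[0.0006,0.044,0],"fingers":0.014},{"turn":[0,0,0],"linear":[0.0006,0.044,0],"fingers":0.014},{"turn":[0,0,0],"linear":[0.0006,0.044,0],"fingers":0.014}]'

```text
t: 4.63
ee_pos: [0.5357, 0.0315, 0.028]
orientation: [-2.019, -2.406, -0.0]
force: [-0.5, -0.2, -0.6]
opening: 0.0143
gripper_force: 0.0
```

Request:
jog_arm --steps '[{"turn":[0,0,0],"linear":[0,0.001,0],"fingers":0.014},{"turn":[0,0,0],"linear":[0,0.002,0],"fingers":0.014},{"turn":[0,0,0],"linear":[0,0.003,0],"fingers":0.014},{"turn":[0,0,0],"linear":[0,0.004,0],"fingers":0.014},{"turn":[0,0,0],"linear":[0,0.005,0],"fingers":0.014},{"turn":[0,0,0],"linear":[0,0.005,0],"fingers":0.014}]'

```text
t: 5.13
ee_pos: [0.5409, 0.0324, 0.028]
orientation: [-2.02, -2.406, -0.0]
force: [-1.0, -0.2, -0.4]
opening: 0.014
gripper_force: 0.3
```

Request:
jog_arm --steps '[{"turn":[0,0,0],"linear":[0,0.0005,0],"fingers":0.014},{"turn":[0,0,0],"linear":[0,0.001,0],"fingers":0.014},{"turn":[0,0,0],"linear":[0,0.0015,0],"fingers":0.014},{"turn":[0,0,0],"linear":[0,0.002,0],"fingers":0.014},{"turn":[0,0,0],"linear":[0,0.002,0],"fingers":0.014}]'

```text
t: 5.55
ee_pos: [0.5428, 0.0327, 0.0281]
orientation: [2.02, 2.406, 0.0]
force: [-0.8, -0.7, -0.9]
opening: 0.0139
gripper_force: 0.4
```

Request:
jog_arm --steps '[{"turn":[0,0,0],"linear":[0,0.0005,0],"fingers":0.014},{"turn":[0,0,0],"linear":[0,0.001,0],"fingers":0.014},{"turn":[0,0,0],"linear":[0,0.0015,0],"fingers":0.014},{"turn":[0,0,0],"linear":[0,0.0015,0],"fingers":0.014}]'

```text
t: 5.88
ee_pos: [0.5434, 0.0329, 0.0281]
orientation: [-2.019, -2.406, 0.002]
force: [-4.5, -2.1, 2.8]
opening: 0.0142
gripper_force: 2.0
```

Request:
jog_arm --steps '[{"turn":[0,0,0],"linear":[0,0.0005,0],"fingers":0.014},{"turn":[0,0,0],"linear":[0,0.001,0],"fingers":0.014},{"turn":[0,0,0],"linear":[0,0.001,0],"fingers":0.014}]'

```text
t: 6.13
ee_pos: [0.5435, 0.033, 0.0281]
orientation: [-2.018, -2.405, 0.003]
force: [-5.2, -1.7, 5.1]
opening: 0.0142
gripper_force: 3.2
```

Request:
jog_arm --steps '[{"turn":[0,0,0],"linear":[0,0.0005,0],"fingers":0.014},{"turn":[0,0,0],"linear":[0,0.001,0],"fingers":0.014},{"turn":[0,0,0],"linear":[0,0.001,0],"fingers":0.014}]'

```text
t: 6.38
ee_pos: [0.5435, 0.0331, 0.0281]
orientation: [-2.017, -2.404, 0.005]
force: [-7.5, -3.3, 8.0]
opening: 0.0142
gripper_force: 4.2
```

Request:
jog_arm --steps '[{"turn":[0,0,0],"linear":[0,0.0005,0],"fingers":0.014},{"turn":[0,0,0],"linear":[0,0.001,0],"fingers":0.014},{"turn":[0,0,0],"linear":[0,0.001,0],"fingers":0.014}]'

```text
t: 6.63
ee_pos: [0.5436, 0.0332, 0.028]
orientation: [-2.016, -2.403, 0.007]
force: [-9.6, -3.4, 8.8]
opening: 0.0144
gripper_force: 5.0
```

Request:
jog_arm --steps '[{"turn":[0,0,0],"linear":[0,-0.002,0],"fingers":0.02},{"turn":[0,0,0],"linear":[0,-0.0035,0],"fingers":0.034},{"turn":[0,0,0],"linear":[0,-0.0035,0],"fingers":0.034},{"turn":[0,0,0],"linear":[0,-0.0035,0],"fingers":0.034},{"turn":[0,0,0],"linear":[0,-0.0035,-0.02],"fingers":0.034},{"turn":[0,0,0],"linear":[0,-0.0035,-0.055],"fingers":0.034},{"turn":[0,0,0],"linear":[-0.01,0.015,-0.09],"fingers":0.034},{"turn":[0,0,0],"linear":[-0.03,0.045,-0.12],"fingers":0.034},{"turn":[0,0,0],"linear":[-0.045,0.075,-0.14],"fingers":0.034},{"turn":[0,0,0],"linear":[-0.061,0.104,-0.15],"fingers":0.034},{"turn":[0,0,0],"linear":[-0.061,0.104,-0.15],"fingers":0.034},{"turn":[0,0,0],"linear":[-0.061,0.104,-0.15],"fingers":0.034}]'

```text
t: 7.63
ee_pos: [0.6627, -0.0093, 0.179]
orientation: [2.019, 2.403, 0.003]
force: [-0.5, -0.3, -0.1]
opening: 0.0341
gripper_force: 0.0
```

```bash
python3 - <<'E'
from h import *
import pickle
to(519,-313,0,180)
s=read_state(); c=camera('wrist'); t=camera('top'); pickle.dump((c,s,t),open('w4.pkl','wb')); save('w4.png',c['pixels'][60:360,130:530],2)
E
```

```text
t 7.63 at [662.7  -9.3 179. ] psi 99.93 F [-0.5 -0.3 -0.1] open 0.0341 -> lin [-0.2743, -0.1939, -0.0015] turn [0.19, -0.14, 99.93]
```

View pics/w4.png

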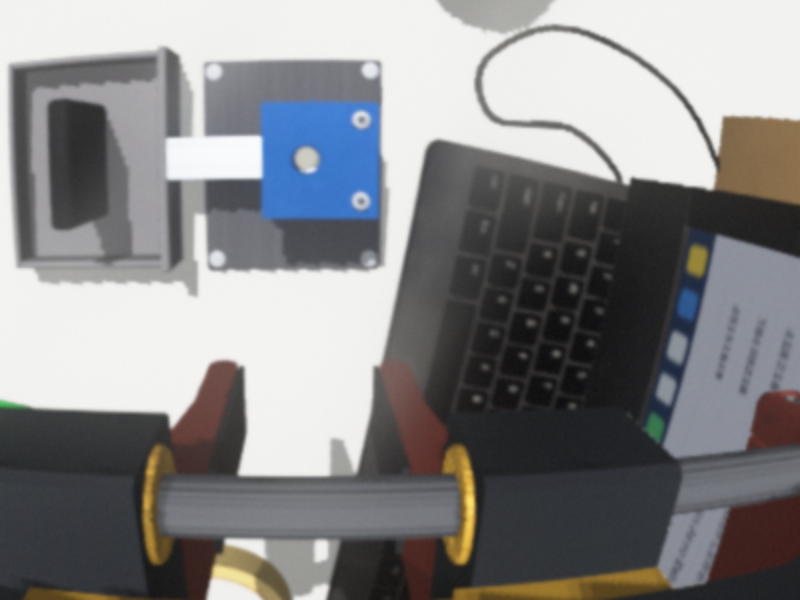

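Seated: the bar enters the head centrally (y≈158), the bore is at crop (306,159) with a pale stop or aluminium visible in it, and the head spans x 262–380, y 101–219.

```bash
python3 - <<'E'
from h import *
import pickle
c,s,t=pickle.load(open('w4.pkl','rb'))
f=lambda u,v,z: wray(c,s,130+u/2-.25,60+v/2-.25,z)[:2].round(2)
print('bore',f(306,159,.052),f(307,160,.052)); print('head',[f(*q,.052).tolist() for q in[(262,101),(262,219),(380,219),(379,101)]])
q=[f(214,71,.004),f(370,70,.004),f(369,258,.004),f(217,259,.004)];print('rivets',np.array(q).tolist(),np.mean(q,0))
im=c['pixels'][125:155,268:300].astype(int);g=cv2.cvtColor(c['pixels'],cv2.COLOR_RGB2HSV)
m=np.zeros(g.shape[:2],np.uint8);m[125:155,268:300]=(g[125:155,268:300,1]<100);M=cv2.moments(m,True);print('blob',M['m00'],u:=M['m10']/M['m00'],v:=M['m01']/M['m00'],'bore',wray(c,s,u,v,.052))
d=c['depth'][130:150,274:293];print((d[8:12,8:12]).round(3))
# pin tab from top
W=cloud(t);v,u=np.indices(W.shape[:2]);k=(u>372)&(u<410)&(v>195)&(v<230)
P=W[k&(W[...,2]>.082)];print(cv2.minAreaRect((P[:,:2]*1000).astype(np.float32)))
to(519,-313,0,180)
E
```

```text
bore [650.35  49.96] [650.86  49.6 ]
head [[626.94, 72.12], [635.64, 20.33], [687.45, 29.49], [677.36, 81.17]]
rivets [[596.11, 86.5], [674.66, 100.33], [692.05, 3.66], [613.23, -10.56]] [644.0125  44.9825]
blob 145.0 282.9310344827586 139.41379310344828 bore [650.52853933  49.84543245  52.        ]
[[0.317 0.319 0.318 0.318]
 [0.318 0.318 0.318 0.32 ]
 [0.    0.318 0.317 0.316]
 [0.318 0.317 0.317 0.316]]
((519.010498046875, -312.76129150390625), (12.945490837097168, 21.654626846313477), 87.64484405517578)
t 7.73 at [658.8  -8.2 177.1] psi 99.98 F [-0.9 -0.4  0.1] open 0.0339 -> lin [-0.276, -0.1905, -0.0028] turn [-0.14, 0.07, 99.98]
```

Request:
jog_arm --steps '[{"turn":[0,0,100],"linear":[-0.2656,-0.2495,-0.02],"fingers":0.04},{"turn":[0,0,100],"linear":[-0.2656,-0.2495,-0.02],"fingers":0.04},{"turn":[0,0,100],"linear":[-0.2656,-0.2495,-0.02],"fingers":0.04},{"turn":[0,0,100],"linear":[-0.2656,-0.2495,-0.02],"fingers":0.04},{"turn":[0,0,100],"linear":[-0.2656,-0.2495,-0.02],"fingers":0.04},{"turn":[0,0,100],"linear":[-0.2656,-0.2495,-0.02],"fingers":0.04},{"turn":[0,0,100],"linear":[-0.2656,-0.2495,-0.02],"fingers":0.04},{"turn":[0,0,100],"linear":[-0.2656,-0.2495,-0.02],"fingers":0.04},{"turn":[0,0,100],"linear":[-0.2656,-0.2495,-0.02],"fingers":0.04},{"turn":[0,0,100],"linear":[-0.2656,-0.2495,-0.02],"fingers":0.04},{"turn":[0,0,100],"linear":[-0.2656,-0.2495,-0.02],"fingers":0.04},{"turn":[0,0,100],"linear":[-0.2656,-0.2495,-0.02],"fingers":0.04}]'

```text
t: 8.73
ee_pos: [0.4582, -0.3123, 0.197]
orientation: [-3.117, -0.372, 0.003]
force: [-0.6, 1.1, -0.2]
opening: 0.04
gripper_force: 0.0
```

```bash
python3 -c "
from h import *
to(459,-313,0,200)"
```

```text
t 8.73 at [ 458.2 -312.3  197. ] psi 13.61 F [-0.6  1.1 -0.2] open 0.04 -> lin [0.0006, 0.0009, -0.003] turn [-0.15, 0.11, 13.61]
```

Request:
jog_arm --steps '[{"turn":[0,0,6.8],"linear":[0,0,0],"fingers":0.04},{"turn":[0,0,13.6],"linear":[0,0,0],"fingers":0.04},{"turn":[0,0,13.6],"linear":[0,0,0],"fingers":0.04},{"turn":[0,0,13.6],"linear":[0,0,0],"fingers":0.04},{"turn":[0,0,13.6],"linear":[0,0,0],"fingers":0.04}]'

```text
t: 9.15
ee_pos: [0.4597, -0.3124, 0.1975]
orientation: [-3.14, -0.018, 0.002]
force: [0.1, -1.2, 0.7]
opening: 0.0402
gripper_force: 0.0
```

```bash
python3 - <<'E'
from h import *
s=read_state(); c=camera('wrist')
g=cv2.cvtColor(c['pixels'],cv2.COLOR_RGB2HSV); m=(((g[...,0]<7)|(g[...,0]>173))&(g[...,1]>150)&(g[...,2]>110)).astype(np.uint8); m[260:]=0
n,l,st,ce=cv2.connectedComponentsWithStats(m); print(st[1:].tolist())
i=1+st[1:,4].argmax(); cn=cv2.findContours((l==i).astype(np.uint8),0,1)[0][0][:,0]
Q=np.array([wray(c,s,*q,.093)[:2] for q in cn],np.float32); print(cv2.minAreaRect(Q),Q.min(0),Q.max(0))
w=((g[...,0]>8)&(g[...,0]<22)&(g[...,1]>60)&(g[...,2]>80)).astype(np.uint8)
n,l,st,ce=cv2.connectedComponentsWithStats(w); i=1+st[1:,4].argmax(); cn=cv2.findContours((l==i).astype(np.uint8),0,1)[0][0][:,0]
print('stand',cv2.minAreaRect(np.array([wray(c,s,*q,.055)[:2] for q in cn],np.float32)))
to(519,-313,0,200)
save('w5.png',c['pixels'][60:300,130:430],2)
E
```

```text
[[279, 127, 14, 28, 351]]
((518.5637817382812, -313.2093811035156), (22.08180809020996, 10.574368476867676), 0.7450475692749023) [ 507.483   -318.60764] [ 529.65125 -308.02063]
stand ((402.2550048828125, -337.39447021484375), (94.55645751953125, 79.24900817871094), 87.18346405029297)
t 9.2 at [ 459.9 -312.7  197.7] psi 0.62 F [-0.8 -0.7  0.2] open 0.04 -> lin [0.0591, 0.001, -0.0023] turn [-0.05, 0.04, 0.62]
```

View pics/w5.png

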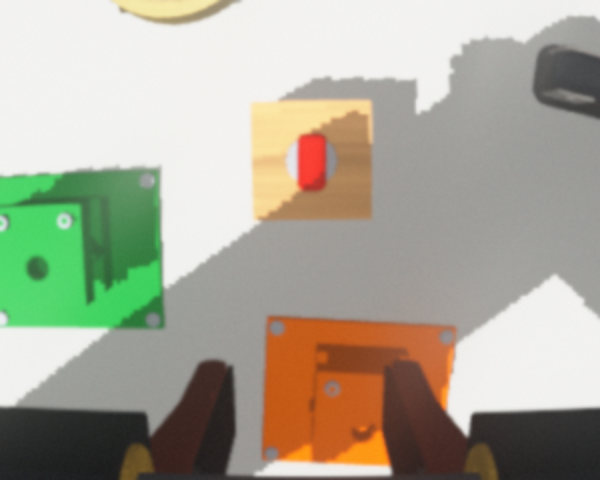

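The red tab is at crop (312,162), square to the fingers on the wooden stand, at world (519,-313). That agrees with the top view.

Request:
jog_arm --steps '[{"turn":[0,0,0.6],"linear":[0.03,0.0005,0],"fingers":0.04},{"turn":[0,0,0.6],"linear":[0.059,0.0005,0.02],"fingers":0.04},{"turn":[0,0,0.6],"linear":[0.059,0.0005,0.05],"fingers":0.04},{"turn":[0,0,0.6],"linear":[0.059,0.0005,0.08],"fingers":0.04},{"turn":[0,0,0.6],"linear":[0.059,0.0005,0.11],"fingers":0.04},{"turn":[0,0,0.6],"linear":[0.059,0.0005,0.1325],"fingers":0.04},{"turn":[0,0,0.6],"linear":[0.059,0.0005,0.1325],"fingers":0.04},{"turn":[0,0,0.6],"linear":[0.059,0.0005,0.1325],"fingers":0.01},{"turn":[0,0,0.6],"linear":[0.059,0.0005,0.1325],"fingers":0.01},{"turn":[0,0,0.6],"linear":[0.059,0.0005,0.1325],"fingers":0.01},{"turn":[0,0,0.6],"linear":[0.059,0.0005,0.1325],"fingers":0.01},{"turn":[0,0,0.6],"linear":[0.059,0.0005,0.1325],"fingers":0.01}]'

```text
t: 10.2
ee_pos: [0.5203, -0.314, 0.0672]
orientation: [3.14, -0.004, 0.004]
force: [0.1, -0.2, 5.2]
opening: 0.0123
gripper_force: 30.0
```

Request:
jog_arm --steps '[{"turn":[0,0,0],"linear":[0,0,0],"fingers":0.01},{"turn":[0,0,0],"linear":[0,0,0],"fingers":0.01},{"turn":[0,0,0],"linear":[0,0,0],"fingers":0.01}]'

```text
t: 10.45
ee_pos: [0.5203, -0.3141, 0.0672]
orientation: [3.14, -0.004, 0.003]
force: [0.2, 0.5, 6.8]
opening: 0.0116
gripper_force: 30.0
```

Request:
jog_arm --steps '[{"turn":[0,0,0],"linear":[0,0,-0.02],"fingers":0.01},{"turn":[0,0,0],"linear":[0,0,-0.05],"fingers":0.01},{"turn":[0,0,0],"linear":[0,0,-0.08],"fingers":0.01},{"turn":[0,0,0],"linear":[0.01,-0.02,-0.09],"fingers":0.01},{"turn":[0,0,0],"linear":[0.02,-0.06,-0.09],"fingers":0.01},{"turn":[0,0,0],"linear":[0.03,-0.1,-0.09],"fingers":0.01},{"turn":[0,0,0],"linear":[0.035,-0.14,-0.09],"fingers":0.01},{"turn":[0,0,0],"linear":[0.04,-0.18,-0.09],"fingers":0.01},{"turn":[0,0,0],"linear":[0.05,-0.22,-0.09],"fingers":0.01},{"turn":[0,0,0],"linear":[0.06,-0.26,-0.09],"fingers":0.01},{"turn":[0,0,0],"linear":[0.065,-0.3,-0.09],"fingers":0.01},{"turn":[0,0,0],"linear":[0.07,-0.34,-0.09],"fingers":0.01}]'

```text
t: 11.45
ee_pos: [0.5906, 0.0283, 0.1562]
orientation: [3.142, -0.004, 0.002]
force: [1.3, -0.4, -0.2]
opening: 0.0118
gripper_force: 30.0
```

Request:
jog_arm --steps '[{"turn":[0,0,0],"linear":[0,-0.024,0],"fingers":0.01},{"turn":[0,0,0],"linear":[0,-0.024,0],"fingers":0.01},{"turn":[0,0,0],"linear":[0,-0.024,0],"fingers":0.01},{"turn":[0,0,0],"linear":[0,-0.024,0],"fingers":0.01},{"turn":[0,0,0],"linear":[0,-0.024,0],"fingers":0.01}]'

```text
t: 11.87
ee_pos: [0.5904, 0.0491, 0.1558]
orientation: [3.141, -0.006, 0.0]
force: [0.1, 0.3, -2.0]
opening: 0.0115
gripper_force: 30.0
```

```bash
python3 - <<'E'
from h import *
import pickle
to(650.7,50,0,150)
s=read_state(); c=camera('wrist'); pickle.dump((c,s),open('w6.pkl','wb')); save('w6.png',c['pixels'][60:360,130:430],2)
E
```

```text
t 11.87 at [590.4  49.1 155.8] psi -0.22 F [ 0.1  0.3 -2. ] open 0.0115 -> lin [0.0603, -0.0012, 0.0058] turn [0.02, -0.01, -0.22]
```

View pics/w6.png

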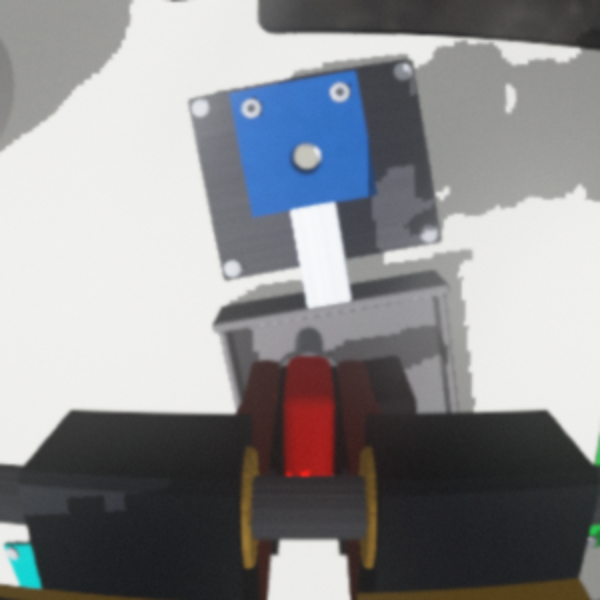

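The bore is at crop (307,156), looking through to the pale stop. The pin tip (front edge) is at (309,328), held upright between the fingers.

```bash
python3 - <<'E'
from h import *
import pickle
c,s=pickle.load(open('w6.pkl','rb'))
f=lambda u,v,z: wray(c,s,130+u/2-.25,60+v/2-.25,z)[:2].round(2)
g=cv2.cvtColor(c['pixels'],cv2.COLOR_RGB2HSV)
m=np.zeros(g.shape[:2],np.uint8);sl=np.s_[125:150,270:298];m[sl]=g[sl][...,1]<100
M=cv2.moments(m,True);u,v=M['m10']/M['m00'],M['m01']/M['m00'];print('bore',M['m00'],u,v,wray(c,s,u,v,.052))
print('bore eye',f(307,156,.052)); print('tip +x edge',f(309,328,.0965),'tip sides',f(296,340,.099),f(322,340,.099)); print('tab +x edge',f(309,357,.1816))
print(s['ee_pos'])
np.set_printoptions(linewidth=250); print(g[215:245:1,284,2], g[230,270:300,2])
E
```

```text
bore 157.0 283.0191082802548 137.8343949044586 [651.63105214  49.17374323  52.        ]
bore eye [651.7   48.99]
tip +x edge [592.45  48.52] tip sides [588.81  53.09] [588.77  43.98]
tab +x edge [610.33  48.69]
[0.59041386 0.04908348 0.15577643]
[156 159 161 161 158 158 155 150 130 101  88  87  87  87  86  86  87  84  87  88  95 110 119 114 107 106 105 106 104 107] [156 158 157 156 154 155 152 136 111  99  92  90  86  86  86  87  85  86  88  89 101 129 148 152 155 153 153 153 154 151]
```

Request:
jog_arm --steps '[{"turn":[0,0,-0.2],"linear":[0.03,-0.0005,0],"fingers":0.01},{"turn":[0,0,-0.2],"linear":[0.055,-0.0005,0.015],"fingers":0.01},{"turn":[0,0,-0.2],"linear":[0.0633,-0.0005,0.03],"fingers":0.01},{"turn":[0,0,-0.2],"linear":[0.0633,-0.0005,0.04],"fingers":0.01},{"turn":[0,0,-0.2],"linear":[0.0633,-0.0005,0.04],"fingers":0.01},{"turn":[0,0,-0.2],"linear":[0.0633,-0.0005,0.04],"fingers":0.01},{"turn":[0,0,-0.2],"linear":[0.0633,-0.0005,0.04],"fingers":0.01}]'

```text
t: 12.5
ee_pos: [0.6528, 0.0502, 0.1161]
orientation: [-3.141, -0.0, 0.001]
force: [-0.1, -1.0, -0.3]
opening: 0.012
gripper_force: 30.0
```

Request:
jog_arm --steps '[{"turn":[0,0,0],"linear":[0,0,0.001],"fingers":0.01},{"turn":[0,0,0],"linear":[0,0,0.002],"fingers":0.01},{"turn":[0,0,0],"linear":[0,0,0.003],"fingers":0.01},{"turn":[0,0,0],"linear":[0,0,0.004],"fingers":0.01},{"turn":[0,0,0],"linear":[0,0,0.005],"fingers":0.01},{"turn":[0,0,0],"linear":[0,0,0.006],"fingers":0.01},{"turn":[0,0,0],"linear":[0,0,0.006],"fingers":0.01}]'

```text
t: 13.08
ee_pos: [0.6535, 0.0507, 0.1094]
orientation: [-3.141, -0.001, 0.001]
force: [-1.1, 0.2, -0.5]
opening: 0.0118
gripper_force: 30.0
```

Request:
jog_arm --steps '[{"turn":[0,0,0],"linear":[0,0,0.001],"fingers":0.01},{"turn":[0,0,0],"linear":[0,0,0.002],"fingers":0.01},{"turn":[0,0,0],"linear":[0,0,0.003],"fingers":0.01},{"turn":[0,0,0],"linear":[0,0,0.004],"fingers":0.01},{"turn":[0,0,0],"linear":[0,0,0.005],"fingers":0.01},{"turn":[0,0,0],"linear":[0,0,0.005],"fingers":0.01},{"turn":[0,0,0],"linear":[0,0,0.005],"fingers":0.01}]'

```text
t: 13.67
ee_pos: [0.6536, 0.0507, 0.1045]
orientation: [-3.141, -0.001, 0.0]
force: [-0.7, 0.2, -1.3]
opening: 0.0117
gripper_force: 30.0
```

Request:
jog_arm --steps '[{"turn":[0,0,0],"linear":[0,0,0.001],"fingers":0.01},{"turn":[0,0,0],"linear":[0,0,0.002],"fingers":0.01},{"turn":[0,0,0],"linear":[0,0,0.003],"fingers":0.01},{"turn":[0,0,0],"linear":[0,0,0.004],"fingers":0.01},{"turn":[0,0,0],"linear":[0,0,0.005],"fingers":0.01},{"turn":[0,0,0],"linear":[0,0,0.005],"fingers":0.01}]'

```text
t: 14.17
ee_pos: [0.6535, 0.0507, 0.0993]
orientation: [-3.141, -0.001, 0.001]
force: [0.4, -0.0, -0.8]
opening: 0.0119
gripper_force: 30.0
```

Request:
jog_arm --steps '[{"turn":[0,0,0],"linear":[0,0,0.001],"fingers":0.01},{"turn":[0,0,0],"linear":[0,0,0.002],"fingers":0.01},{"turn":[0,0,0],"linear":[0,0,0.003],"fingers":0.01},{"turn":[0,0,0],"linear":[0,0,0.004],"fingers":0.01},{"turn":[0,0,0],"linear":[0,0,0.005],"fingers":0.01},{"turn":[0,0,0],"linear":[0,0,0.006],"fingers":0.01},{"turn":[0,0,0],"linear":[0,0,0.007],"fingers":0.01},{"turn":[0,0,0],"linear":[0,0,0.007],"fingers":0.01}]'

```text
t: 14.83
ee_pos: [0.6534, 0.0507, 0.0923]
orientation: [-3.141, -0.001, 0.001]
force: [-0.6, -0.6, -0.4]
opening: 0.0122
gripper_force: 30.0
```

Request:
jog_arm --steps '[{"turn":[0,0,0],"linear":[0,0,0.001],"fingers":0.01},{"turn":[0,0,0],"linear":[0,0,0.002],"fingers":0.01},{"turn":[0,0,0],"linear":[0,0,0.003],"fingers":0.01},{"turn":[0,0,0],"linear":[0,0,0.004],"fingers":0.01},{"turn":[0,0,0],"linear":[0,0,0.005],"fingers":0.01},{"turn":[0,0,0],"linear":[0,0,0.005],"fingers":0.01}]'

```text
t: 15.33
ee_pos: [0.6535, 0.0507, 0.0873]
orientation: [-3.141, -0.001, 0.001]
force: [-1.2, -0.1, -1.7]
opening: 0.0119
gripper_force: 30.0
```

Request:
jog_arm --steps '[{"turn":[0,0,0],"linear":[0,0,0.001],"fingers":0.01},{"turn":[0,0,0],"linear":[0,0,0.002],"fingers":0.01},{"turn":[0,0,0],"linear":[0,0,0.003],"fingers":0.01},{"turn":[0,0,0],"linear":[0,0,0.004],"fingers":0.01},{"turn":[0,0,0],"linear":[0,0,0.005],"fingers":0.01},{"turn":[0,0,0],"linear":[0,0,0.006],"fingers":0.01},{"turn":[0,0,0],"linear":[0,0,0.007],"fingers":0.01},{"turn":[0,0,0],"linear":[0,0,0.008],"fingers":0.01},{"turn":[0,0,0],"linear":[0,0,0.009],"fingers":0.01},{"turn":[0,0,0],"linear":[0,0,0.01],"fingers":0.01},{"turn":[0,0,0],"linear":[0,0,0.01],"fingers":0.01}]'

```text
t: 16.25
ee_pos: [0.6536, 0.0507, 0.0774]
orientation: [-3.142, -0.001, 0.0]
force: [-0.6, -1.0, -0.1]
opening: 0.0118
gripper_force: 30.0
```

Request:
jog_arm --steps '[{"turn":[0,0,0],"linear":[0,0,0.001],"fingers":0.01},{"turn":[0,0,0],"linear":[0,0,0.002],"fingers":0.01},{"turn":[0,0,0],"linear":[0,0,0.003],"fingers":0.01},{"turn":[0,0,0],"linear":[0,0,0.003],"fingers":0.01}]'

```text
t: 16.58
ee_pos: [0.6537, 0.0506, 0.0746]
orientation: [-3.142, -0.001, 0.0]
force: [-2.0, -0.4, 0.7]
opening: 0.0114
gripper_force: 30.0
```

Request:
jog_arm --steps '[{"turn":[0,0,0],"linear":[0,0,0.001],"fingers":0.01},{"turn":[0,0,0],"linear":[0,0,0.002],"fingers":0.01},{"turn":[0,0,0],"linear":[0,0,0.003],"fingers":0.01},{"turn":[0,0,0],"linear":[0,0,0.003],"fingers":0.01}]'

```text
t: 16.92
ee_pos: [0.6538, 0.0506, 0.0723]
orientation: [-3.142, -0.001, -0.001]
force: [-2.9, 0.1, 6.1]
opening: 0.0118
gripper_force: 30.0
```

Request:
jog_arm --steps '[{"turn":[0,0,0],"linear":[0,0,0.001],"fingers":0.01},{"turn":[0,0,0],"linear":[0,0,0.002],"fingers":0.01},{"turn":[0,0,0],"linear":[0,0,0.003],"fingers":0.01},{"turn":[0,0,0],"linear":[0,0,0.003],"fingers":0.01}]'

```text
t: 17.25
ee_pos: [0.6538, 0.0507, 0.0693]
orientation: [-3.142, -0.001, -0.001]
force: [-3.8, -0.9, 5.0]
opening: 0.0121
gripper_force: 30.0
```

Request:
jog_arm --steps '[{"turn":[0,0,0],"linear":[0,0,0.001],"fingers":0.01},{"turn":[0,0,0],"linear":[0,0,0.002],"fingers":0.01},{"turn":[0,0,0],"linear":[0,0,0.003],"fingers":0.01},{"turn":[0,0,0],"linear":[0,0,0.003],"fingers":0.01}]'

```text
t: 17.58
ee_pos: [0.6538, 0.0506, 0.0663]
orientation: [-3.142, -0.001, -0.001]
force: [-3.8, -0.4, 5.1]
opening: 0.0118
gripper_force: 30.0
```

Request:
jog_arm --steps '[{"turn":[0,0,0],"linear":[0,0,0.0005],"fingers":0.01},{"turn":[0,0,0],"linear":[0,0,0.001],"fingers":0.01},{"turn":[0,0,0],"linear":[0,0,0.0015],"fingers":0.01},{"turn":[0,0,0],"linear":[0,0,0.0015],"fingers":0.01}]'

```text
t: 17.92
ee_pos: [0.6538, 0.0507, 0.065]
orientation: [-3.142, -0.001, -0.001]
force: [-3.9, -0.7, 7.0]
opening: 0.0119
gripper_force: 30.0
```

Request:
jog_arm --steps '[{"turn":[0,0,0],"linear":[0,0,0.0005],"fingers":0.01},{"turn":[0,0,0],"linear":[0,0,0.001],"fingers":0.01},{"turn":[0,0,0],"linear":[0,0,0.001],"fingers":0.01}]'

```text
t: 18.17
ee_pos: [0.6539, 0.0506, 0.0649]
orientation: [3.142, 0.001, 0.001]
force: [-5.9, -0.5, 13.7]
opening: 0.0121
gripper_force: 30.0
```

Request:
jog_arm --steps '[{"turn":[0,0,0],"linear":[0,0,0.0005],"fingers":0.01},{"turn":[0,0,0],"linear":[0,0,0.001],"fingers":0.01},{"turn":[0,0,0],"linear":[0,0,0.001],"fingers":0.01}]'

```text
t: 18.42
ee_pos: [0.6544, 0.0507, 0.0648]
orientation: [3.142, 0.001, 0.003]
force: [-6.0, 0.2, 19.1]
opening: 0.012
gripper_force: 30.0
```

Request:
jog_arm --steps '[{"turn":[0,0,0],"linear":[0,0,-0.001],"fingers":0.01},{"turn":[0,0,0],"linear":[-0.001,0,-0.002],"fingers":0.016},{"turn":[0,0,0],"linear":[-0.001,0,-0.002],"fingers":0.04},{"turn":[0,0,0],"linear":[-0.001,0,-0.002],"fingers":0.04},{"turn":[0,0,0],"linear":[-0.001,0,-0.002],"fingers":0.04},{"turn":[0,0,0],"linear":[-0.001,0,-0.02],"fingers":0.04},{"turn":[0,0,0],"linear":[-0.001,0,-0.05],"fingers":0.04},{"turn":[0,0,0],"linear":[-0.02,0,-0.08],"fingers":0.04},{"turn":[0,0,0],"linear":[-0.05,0,-0.11],"fingers":0.04},{"turn":[0,0,0],"linear":[-0.07,0,-0.12],"fingers":0.04},{"turn":[0,0,0],"linear":[-0.07,0,-0.12],"fingers":0.04},{"turn":[0,0,0],"linear":[-0.07,0,-0.12],"fingers":0.04}]'

```text
t: 19.42
ee_pos: [0.5839, 0.0507, 0.1829]
orientation: [-3.142, -0.001, -0.003]
force: [0.4, -0.2, 0.7]
opening: 0.0403
gripper_force: 0.0
```

```bash
python3 - <<'E'
from h import *
s=read_state(); c=camera('side'); print(s['ee_pos'],s['force'])
W=cloud(c); i=c['pixels'];hs=cv2.cvtColor(i,cv2.COLOR_RGB2HSV);v,u=np.indices(i.shape[:2])
t=((hs[...,0]<6)|(hs[...,0]>174))&(hs[...,1]>180)&(np.abs(W[...,0]-.65)<.04)&(np.abs(W[...,1]-.05)<.04)&(W[...,2]<.11)
P=W[t];print('tab',np.nanmedian(P,0),P[:,2].min(),P[:,2].max(),len(P))
w=camera('wrist'); a=i[150:290,230:390]; b=w['pixels'][60:340,130:450]
save('end.png',np.hstack([cv2.resize(a,(400,350)),cv2.resize(b,(400,350))]))
E
```

```text
[0.58385387 0.05065013 0.18288113] [ 0.43443104 -0.15607494  0.6560835 ]
tab [0.6475195  0.04642393 0.07488268] 0.058952617186806 0.09141724230444981 97
```

View pics/end.png

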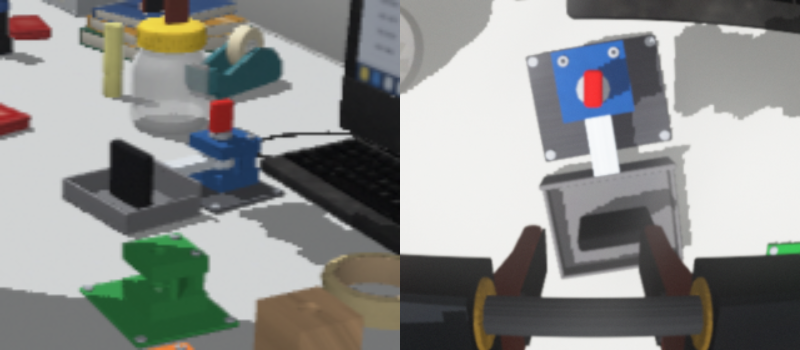

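The pin stands upright in the blue head: the tab is at (220,115) in the side crop, its top measures about 91 mm against 90 mm expected, and the flange is on the knuckle. The tray is flat and seated, and the gripper is clear, so I'm handing in.

```bash
python3 -c "
from cell import *
print(close_job())"
```

```text
the job is handed in; nothing more can be done
None
```

The tray knuckle is seated in the throat and the hinge pin is pressed down until its flange stopped on the top knuckle (peak reading about 20 N); both are released, the bystanders were not touched, and the job is handed in, though no verdict came back.

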